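# Chock the feed roller in its sloping cradle and lower the gate

## Task

The silicone-covered feed roller is to be cleaned where it lies, so its gate must come down without the roller rolling off the slope. With the gate still up, set the yellow wedge chock flat on the sloping deck below the middle of the roller, thin end first, and push it in until it has rolled the roller up against the backstop and sits there firmly, with about 12 newtons and never so hard that it dents the soft covering; leave it wedged there. Then pull the red grip to swing the gate right down; the roller must stay snug against the backstop, touch the roller with nothing but the chock, and leave the other things on the bench where they are.

Things in the scene. Friction and masses are not known exactly. Their poses are not given: they have to be found in the camera images.
- chock: Loose yellow wedge chock, 69.6 long x 44 wide x 32 mm high, 0.12 kg, hard slippery nylon. Origin at the centre of its underside; x to the thin end (toe), z up. Flat top at the thick end, x -34.8 to -8.8 mm, where its upright sides (44 mm apart) are gripped; then a face falling at 35 degrees to a 1.5 mm toe at x = +34.8 mm.
- chock_toe (a point): Lower edge of the chock's thin end, mid-width, 34.8 mm from the chock's origin along its x.
- deck: Sloping steel deck of the blue roller cradle (fixed to the bench). Origin on its surface, midway across, at the foot of the backstop; x up the slope (6 degrees, roughly away from the robot), y to its left, z square to it. Lower part, x -162 to -66 mm, a tongue 88 mm wide with its low edge about 28 mm above the bench; upper part 148 mm wide.
- backstop: Fixed blue upright plate with a black rubber face at the top of the deck, square to the deck, 148 wide x 50 mm high; its face is the plane x = 0 of the deck frame, same origin as the deck.
- roller: Dark red silicone-covered roller, 60 mm diameter, 140 mm long, about 1.6 kg, lying on the deck against the gate. Origin mid-axis, y along the axis. In the deck frame its axis is at z = 30 mm, first x = -38 mm, x = -30 mm at the backstop. The chock meets it with the toe 12 mm downhill of the axis. Pushing it up with the chock takes 4 to 9 N, more if the chock is pressed down as well; then the push rises steeply.
- gate (a joint): Gate swing, rad: 0 = up (two steel fingers 12 mm wide, 109 mm apart, 43 mm above the deck, hold the roller either side of the chock's path), 1.4 = fully down towards the low end. Stiff hinge, stays where left; 1.5 to 2.5 N at the grip moves it.
- gate_grip (a point): Middle of the red cross grip on the gate's lever, left of the cradle: a round bar 14 mm diameter, 44 mm long along the deck's y, joined to the lever at its end nearer the cradle. Swings on a radius of 85 mm: leans 20 degrees uphill of the deck's z when the gate is up, then goes over towards the low end and down.
- gate_hinge (a point): Point on the gate's hinge axis, beside the grip (85 mm from it); the axis is parallel to the deck's y axis.
- stop_block: Bystander: white block with two holes, 32 x 70 x 26 mm; origin at the centre of its underside. Leave it.
- red_jar: Bystander: red jar with blue lid, 54 mm diameter, 67 mm high; origin at the centre of its underside. Leave it.
- tray_pile: Bystander: pile of buff pulp trays, 69 x 121 x 53 mm; origin at the centre of its underside. Leave it.
There are look-alikes about, which are no part of the job. There is more than one size of the chock; the one meant has the size given above.

How it is judged:
By the outcome, as a careful person would: the job done as asked, in the order asked, and still so for the second after the job is handed in, with the robot touching nothing.
It also fails if it takes over 72 s, if anything falls off the work surface, if the arm or the gripper's body presses on something with over 40 N, if the wrist force passes 120 N, or if a joint passes its speed limit or range.

## Robot

A 7-joint arm with a two-finger parallel gripper is mounted at the origin on a cart in front of the work surface, level with it; the furniture and walls round the work are solid. World frame = base frame: x ahead of the robot, y to its left, z up, the work surface at z = 0. Lengths are in mm, angles in rad, forces in N, time in s.
With the tool pointing down it reaches from about 400 to 900 mm from the base axis. Payload 5.6 kg.
Tool frame: the origin (TCP) lies on the centre line of the jaws, within the pads' length; the fingertips stand 17 mm ahead of it and the grasp point (between the pads) lies 2 mm behind it; z points along the fingers, y is the line along which they close (so a half turn about z gives the same grasp; the last joint's range is limited). The gripper opens to 92 mm and grips with 3 to 60 N. Pads are 20 mm wide; open, the fingers measure 128 mm over their backs; the gripper's body (75 mm by 189 mm) begins 69 mm behind the grasp point.
Start: joints at [1.267, 0.468, -0.012, 1.603, 0.006, 1.071, -0.056], TCP at [167.563, -628.037, 231.592] pointing down, gripper open.
Joint ranges: [-2.53, 2.53], [-0.31, 2.02], [-1.57, 1.55], [0.28, 2.44], [-1.29, 4.43], [0.15, 1.84], [-2.92, 2.92]. Speed limits (rad/s): [2.57, 2.57, 3.14, 3.14, 3.14, 3.14, 3.14].

## Interface

Orientations are given as [roll, pitch, yaw] about the fixed x, y, z axes, in that order (R = Rz(yaw) Ry(pitch) Rx(roll)).
In Python, from workcell import env gives the robot as it stands.
- The arm moves only by the tool jog_arm, never from a script. Its argument "rows" is a list of rows, each a list of 5 numbers: the shift along the tool's x, y, z each as a share of 0.6 m, from -1 to 1, then the turn about the tool's z as a share of 360 degrees, from -1 to 1, then the opening, from -1 (shut) to 1 (fully open). In form: [[dx, dy, dz, roll, gripper], ...]. A call has 1 to 8 rows; each row is the pose to reach, as a shift and turn from the pose commanded when the call began, along the tool's axes at that moment, turning the shorter way round; what a row does not reach only later rows make up. A row lasts 1/10 s, in which the tool goes at most 50 mm and 8.59 degrees, less where a joint would pass 70% of its speed; a pose out of reach is approached as far as the arm can. A call with a number of a shift or a turn outside -1 to 1 is refused whole. A call with a gripper value outside its range is refused whole. The fingers move at their own pace and stop on an object; the grip force is fixed at half the most. Time passes only in rows, so rows that repeat a pose let the fingers close. It gives the time, the measured TCP pose, the force, the opening and the grip force at its end, in the units of the state.
- env.read_state(): the state, without advancing time (a new reading comes with each control period).
- env.read_camera(name): name is "side" or "top"; returns the picture (480x640x3 uint8, red, green, blue); there is no depth.
- env.camera_params(name): a dict with "camera_matrix" (3x3 intrinsics, pixels), "D" ([k1, k2, p1, p2, k3] as OpenCV has them; the pictures are not rectified), "cam_to_world" (4x4, takes a point from camera to world coordinates). Camera axes: x right, y down, z forward; pixel columns grow to the right and rows downward; lengths in mm; the calibration is good to about 2 mm. A picture is of the moment at which its call begins. camera_params takes no time and is no camera call.
- env.hand_in(): hands the job in; it is judged then, once.
The state is a dict: "t": time; "qpos": joint angles; "qd": joint speeds; "effort": joint torques, N m; "ee_pos": TCP position; "ee_rot": TCP orientation; "wrist_force": force on the tool from outside, world axes, zero at the start; "moment": the same for the moment, N m; "grip_width": finger opening in mm; "finger_force": force on a finger pad.
Only numpy, scipy, OpenCV 4.12 (cv2) and the standard library are available. Lean on these libraries where they do the work, as an engineer would, in place of code of your own. Each camera call takes 0.05 s, during which the arm holds its last target. There are 200 camera calls.

## Working session

There is one attempt and no reset: what is moved stays moved. The work goes in short steps, Python scripts to look and compute and a tool call to move; the robot and the scene stay as the last step left them, time stands still between calls to the robot, and variables do not carry over. Pictures are saved under pics/ and viewed, at most 10 in all, crops included, and the job is handed in when it is done.

Besides the shell and the picture viewer there is one more tool, called after ">>>" by a JSON object that holds its "method" and its "body", one argument or row to a line. jog_arm: Moves the arm, as the interface text tells. Its arguments: {"type":"object","properties":{"rows":{"type":"array"}},"required":["rows"]}

```bash
mkdir -p pics; python3 - <<'E'
from workcell import env
import cv2,numpy as np
for n in("side","top"):
    im=env.read_camera(n); cv2.imwrite(f"pics/{n}0.png",im[:,:,::-1])
    p=env.camera_params(n); print(n,np.array(p["camera_matrix"]).round(1).tolist(),p["D"],np.array(p["cam_to_world"]).round(3).tolist())
s=env.read_state(); print(s)
E
```

```text
side [[434.4, 0.0, 315.6], [0.0, 434.4, 238.4], [0.0, 0.0, 1.0]] [-0.03492932  0.          0.          0.          0.        ] [[-0.994, -0.027, 0.108, 381.15], [-0.109, 0.422, -0.9, 984.808], [-0.021, -0.906, -0.422, 561.279], [0.0, 0.0, 0.0, 1.0]]
top [[458.9, 0.0, 324.6], [0.0, 458.9, 239.0], [0.0, 0.0, 1.0]] [-0.0310791  0.         0.         0.         0.       ] [[-0.011, -0.986, 0.168, 323.347], [-1.0, 0.012, 0.005, -19.49], [-0.007, -0.168, -0.986, 1132.351], [0.0, 0.0, 0.0, 1.0]]
{'t': 0.1, 'qpos': array([ 1.26700319,  0.46826939, -0.01157695,  1.60351986,  0.0060111 ,
        1.07138965, -0.05630367]), 'qd': array([ 2.19992133e-03, -2.64718449e-03, -5.40277141e-04, -1.37219655e-03,
        7.74873256e-04,  2.49599446e-03,  8.36838654e-06]), 'effort': array([ 1.04159466e-03, -5.21649778e+01, -1.22189499e-02, -2.44364101e+01,
       -5.67307218e-02,  1.41719778e-02,  5.34127469e-05]), 'ee_pos': array([ 167.39319094, -627.57015899,  230.75319568]), 'ee_rot': array([-3.14004599e+00,  1.34631587e-04,  2.60707290e-01]), 'wrist_force': array([ 0.49598709, -0.49784294,  0.8533288 ]), 'moment': array([ 0.00644804, -0.02335067, -0.06165603]), 'finger_force': 0.0, 'grip_width': 92.1863276026031}
```

View pics/side0.png

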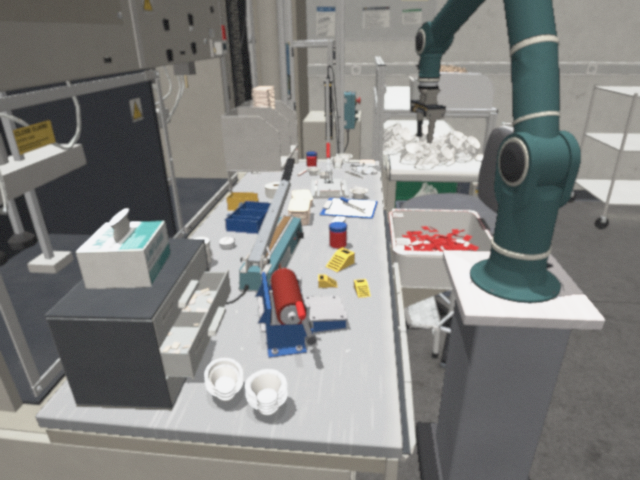

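View pics/top0.png

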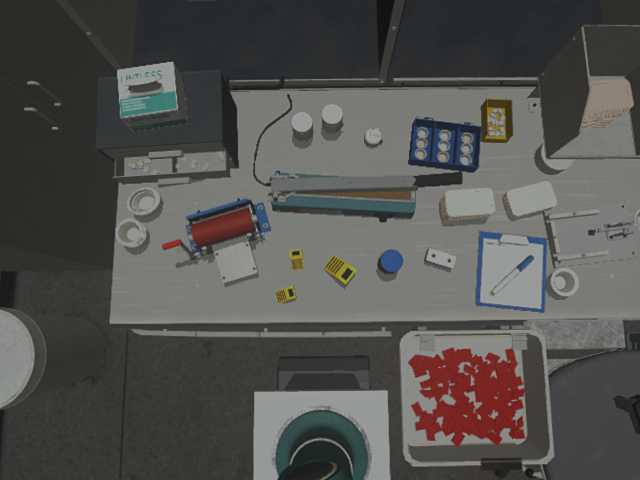

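The top view shows the cradle around (225,235), with the roller, the red grip at (175,244) and the tongue at (236,262). There are three yellow wedges, at (297,258), (286,294) and (341,270). The third looks largest. I'll enlarge both views.

```bash
cat > h.py <<'E'
from workcell import env
import cv2,numpy as np
def cam(n):
    p=env.camera_params(n); return np.array(p["camera_matrix"],float),np.array(p["D"],float),np.array(p["cam_to_world"],float)
def ray(n,uv):
    K,D,T=cam(n); q=cv2.undistortPoints(np.array(uv,float).reshape(-1,1,2),K,D).reshape(-1,2)
    d=np.c_[q,np.ones(len(q))]@T[:3,:3].T; return T[:3,3],d
def at_z(n,uv,z):
    o,d=ray(n,uv); return o+d*((np.broadcast_to(z,len(d))-o[2])/d[:,2])[:,None]
def proj(n,P):
    K,D,T=cam(n); R=T[:3,:3].T; P=np.array(P,float).reshape(-1,3)
    return cv2.projectPoints(P,cv2.Rodrigues(R)[0],-R@T[:3,3],K,D)[0].reshape(-1,2)
def tri(ua,ub):
    (o1,d1),(o2,d2)=ray("top",[ua]),ray("side",[ub]); d1=d1[0];d2=d2[0]
    s=np.linalg.lstsq(np.c_[d1,-d2],o2-o1,rcond=None)[0]
    a=o1+s[0]*d1;b=o2+s[1]*d2; return (a+b)/2,np.linalg.norm(a-b)
def crop(n,name,x,y,w,h,k):
    im=env.read_camera(n)[:,:,::-1][y:y+h,x:x+w]; cv2.imwrite(name,cv2.resize(im,None,fx=k,fy=k,interpolation=cv2.INTER_CUBIC))
E
python3 - <<'E'
from h import *
crop("top","pics/top1.png",155,190,114,100,7)
crop("top","pics/top2.png",265,230,100,80,7)
crop("side","pics/side1.png",250,240,133,100,6)
E
```

```text
(no output)
```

View pics/top1.png

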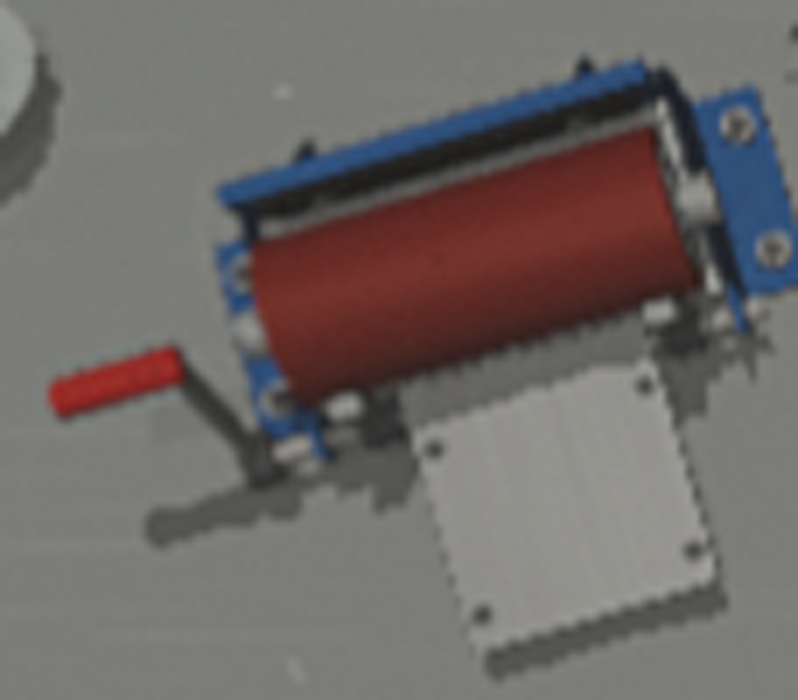

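View pics/top2.png

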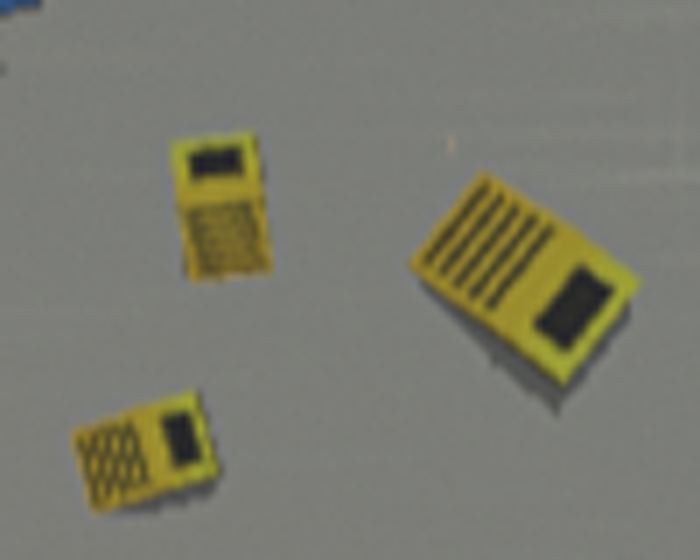

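View pics/side1.png

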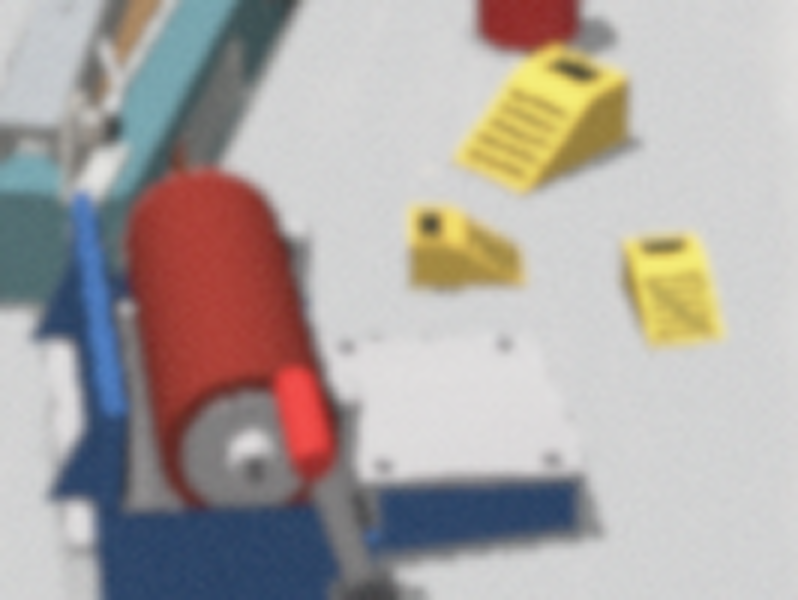

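The target is the large wedge. In top2 its toe corners are at (487,173) and (411,264), and its heel-top corners at (638,282) and (566,385). The side view confirms this. In top1 the tongue's low corners are at (482,655) and (718,578), and the grip centre is at about (117,381). I'll fit the poses from these.

```bash
cat > fit.py <<'E'
from h import *
from scipy.optimize import least_squares
from scipy.spatial.transform import Rotation as Ro
t1=lambda u,v:[(u+.5)/7-.5+155,(v+.5)/7-.5+190]
t2=lambda u,v:[(u+.5)/7-.5+265,(v+.5)/7-.5+230]
s1=lambda u,v:[(u+.5)/6-.5+250,(v+.5)/6-.5+240]
def fit(obs,pose,x0):
    def r(p):
        return np.concatenate([proj(c,pose(p,[P]))[0]-uv for c,P,uv in obs])
    s=least_squares(r,x0,loss='soft_l1'); return s.x,s.fun.reshape(-1,2).round(1).tolist()
chk=lambda p,P:np.array([p[0],p[1],0])+Ro.from_euler('z',p[2]).apply(P)
T=[(34.8,-22,1.5),(34.8,22,1.5),(-34.8,-22,32),(-34.8,22,32)]
obs=[("top",T[0],t2(487,173)),("top",T[1],t2(411,264)),("top",T[2],t2(638,282)),("top",T[3],t2(566,385)),
("side",T[0],s1(458,158)),("side",T[1],s1(524,192)),("side",T[2],s1(555,42)),("side",T[3],s1(629,75)),("side",(-34.8,22,0),s1(628,142))]
g=at_z("top",[t2(525,279)],16)[0]
if __name__=="__main__":
    c,r=fit(obs,chk,[g[0],g[1],.9]); print("chock",c.round(3),r)
def dk(p,P): return np.array([p[0],p[1],p[3]])+Ro.from_euler('ZY',[p[2],-np.radians(6)]).apply(P)
D=[("top",(-162,44,0),t1(482,655)),("top",(-162,-44,0),t1(718,578)),("side",(-162,44,0),s1(583,478)),("side",(-162,-44,0),s1(530,330)),
("top",(-38,70,32),t1(273,320)),("top",(-38,-70,32),t1(673,208)),("top",(0,74,50),t1(240,208)),("top",(0,-74,50),t1(655,85))]
if __name__=="__main__":
    d,r=fit(D,dk,[340,200,.3,45]); print("deck",d.round(3),r)
    G,e=tri(t1(117,381),s1(305,420)); print("grip",G,e)
    R=Ro.from_euler('ZY',[d[2],-np.radians(6)]); O=np.array([d[0],d[1],d[3]])
    print("grip in deck",R.inv().apply(G-O), "hinge", R.inv().apply(G-O)-85*np.array([np.sin(.349),0,np.cos(.349)]))
    print("red_jar etc dist; toe pt goal chock origin world",dk(d,[(-30-12-34.8,0,0)]))
    print("tongue screws top", [R.inv().apply(at_z("top",[t1(*u)],34)[0]-O).round(1).tolist() for u in((482,614),(693,550),(434,448),(644,384))])
E
python3 fit.py
```

```text
chock [439.701 -49.056   0.886] [[-0.3, -0.7], [-0.5, 0.1], [1.0, -0.1], [-0.1, -0.5], [-0.7, -0.1], [0.4, -0.2], [0.7, 0.7], [0.5, 0.1], [0.5, -0.5]]
deck [575.157 236.452  -6.005  43.597] [[-1.1, -0.7], [0.3, -0.1], [0.6, -0.7], [0.3, 1.5], [1.2, 0.0], [1.2, -0.7], [-2.1, 0.3], [-0.1, 0.0]]
grip [489.68900496 333.37288889 111.9192574 ] 0.09873783081513238
grip in deck [-48.08616778 116.6819864   73.75247347] hinge [-77.15262017 116.6819864   -6.12331351]
red_jar etc dist; toe pt goal chock origin world [[501.72005641 215.45533398  35.56939494]]
tongue screws top [[-151.2, 36.9, 6.2], [-150.6, -38.5, 6.2], [-91.0, 38.5, -0.1], [-90.2, -37.2, -0.2]]
```

```bash
cat > go.py <<'E'
import sys
from h import *
from scipy.spatial.transform import Rotation as Ro
O=np.array([575.2,236.5,43.6]); YAW=0.278; RD=Ro.from_euler('ZY',[YAW,-np.radians(6)])
def deck(x,y,z): return O+RD.apply([x,y,z])
def go(xyz,yaw=None):
    s=env.read_state(); e=s["ee_rot"]; R=Ro.from_euler('xyz',e)
    d=R.inv().apply(np.array(xyz)-s["ee_pos"])/600
    dr=0 if yaw is None else -((yaw-e[2]+np.pi)%(2*np.pi)-np.pi)/2/np.pi
    print("target",np.round(xyz,1),"now",s["ee_pos"].round(1),e.round(3),"shares",d.round(4),round(dr,4))
def st():
    s=env.read_state(); print("t",s["t"],s["ee_pos"].round(1),s["ee_rot"].round(3),"F",s["wrist_force"].round(1),"w",round(s["grip_width"],1),s["finger_force"].round(1) if hasattr(s["finger_force"],'round') else s["finger_force"])
E
python3 -c "
from go import *
c=np.array([439.7,-49.1,0]);f=np.array([np.cos(.886),np.sin(.886),0])
print(c-21.8*f); go(c-21.8*f+[0,0,90],.886)"
```

```text
[425.91116711 -65.98514399   0.        ]
target [425.9 -66.   90. ] now [ 167.5 -627.8  231.2] [-3.141  0.     0.261] shares [ 0.6575 -0.7935  0.2359] -0.0995
```

>>> {"method": "jog_arm", "body": {
  "rows": [
    [0.6575, -0.7935, 0, -0.0995, 1],
    [0.6575, -0.7935, 0, -0.0995, 1],
    [0.6575, -0.7935, 0, -0.0995, 1],
    [0.6575, -0.7935, 0, -0.0995, 1],
    [0.6575, -0.7935, 0, -0.0995, 1],
    [0.6575, -0.7935, 0, -0.0995, 1],
    [0.6575, -0.7935, 0, -0.0995, 1],
    [0.6575, -0.7935, 0, -0.0995, 1]
  ]
}}

```text
t: 1.05
ee_pos: [335.2, -262.8, 231.8]
ee_rot: [3.141, 0.0, 0.886]
wrist_force: [1.1, -0.7, -0.0]
grip_width: 92.1
finger_force: 0.0
```

```bash
python3 -c "
from go import *
go([425.9,-66,90],.886)"
```

```text
target [425.9 -66.   90. ] now [ 335.2 -262.8  231.8] [3.141 0.    0.886] shares [ 0.3498 -0.0907  0.2362] -0.0001
```

>>> {"method": "jog_arm", "body": {
  "rows": [
    [0.3498, -0.0907, 0, 0, 1],
    [0.3498, -0.0907, 0.05, 0, 1],
    [0.3498, -0.0907, 0.1, 0, 1],
    [0.3498, -0.0907, 0.15, 0, 1],
    [0.3498, -0.0907, 0.2362, 0, 1],
    [0.3498, -0.0907, 0.2362, 0, 1],
    [0.3498, -0.0907, 0.2362, 0, 1],
    [0.3498, -0.0907, 0.2362, 0, 1]
  ]
}}

```text
t: 1.85
ee_pos: [425.2, -67.6, 90.0]
ee_rot: [-3.14, 0.001, 0.887]
wrist_force: [0.2, 0.0, -0.2]
grip_width: 91.8
finger_force: 0.0
```

```bash
python3 -c "
from go import *
go([425.9,-66,19.5],.886)"
```

```text
target [425.9 -66.   19.5] now [425.2 -67.6  90. ] [-3.14e+00  1.00e-03  8.87e-01] shares [ 0.0029 -0.0007  0.1175] 0.0001
```

>>> {"method": "jog_arm", "body": {
  "rows": [
    [0.0029, -0.0007, 0.06, 0, 1],
    [0.0029, -0.0007, 0.1, 0, 1],
    [0.0029, -0.0007, 0.1175, 0, 1],
    [0.0029, -0.0007, 0.1175, 0, 1],
    [0.0029, -0.0007, 0.1175, 0, -1],
    [0.0029, -0.0007, 0.1175, 0, -1],
    [0.0029, -0.0007, 0.1175, 0, -1],
    [0.0029, -0.0007, 0.1175, 0, -1]
  ]
}}

```text
t: 2.65
ee_pos: [426.6, -66.3, 20.0]
ee_rot: [3.14, -0.0, 0.886]
wrist_force: [0.5, 0.7, -0.2]
grip_width: 62.0
finger_force: 0.0
```

>>> {"method": "jog_arm", "body": {
  "rows": [
    [0, 0, 0, 0, -1],
    [0, 0, 0, 0, -1],
    [0, 0, 0, 0, -1],
    [0, 0, 0, 0, -1],
    [0, 0, 0, 0, -1],
    [0, 0, 0, 0, -1]
  ]
}}

```text
t: 3.25
ee_pos: [426.1, -66.0, 19.4]
ee_rot: [-3.141, 0.0, 0.886]
wrist_force: [-2.3, 1.1, 4.0]
grip_width: 44.0
finger_force: 29.9
```

```bash
python3 -c "
from go import *
p=deck(-131.6,0,19.5); print(p)
go(p+[0,0,60],YAW)"
```

```text
[447.38581348 200.02308471  49.23723119]
target [447.4 200.  109.2] now [426.1 -66.   19.4] [-3.141  0.     0.886] shares [ 0.3659 -0.253  -0.1498] 0.0968
```

>>> {"method": "jog_arm", "body": {
  "rows": [
    [0, 0, -0.07, 0, -1],
    [0, 0, -0.15, 0, -1],
    [0.3659, -0.253, -0.15, 0.0968, -1],
    [0.3659, -0.253, -0.15, 0.0968, -1],
    [0.3659, -0.253, -0.15, 0.0968, -1],
    [0.3659, -0.253, -0.15, 0.0968, -1],
    [0.3659, -0.253, -0.15, 0.0968, -1],
    [0.3659, -0.253, -0.15, 0.0968, -1]
  ]
}}

```text
t: 4.05
ee_pos: [447.2, 202.4, 109.2]
ee_rot: [-3.141, -0.0, 0.277]
wrist_force: [0.3, -0.7, -1.4]
grip_width: 44.0
finger_force: 29.9
```

>>> {"method": "jog_arm", "body": {
  "rows": [
    [0, 0, 0, 0, -1],
    [0, 0, 0, 0, -1],
    [0, 0, 0, 0, -1]
  ]
}}

```text
t: 4.35
ee_pos: [447.1, 198.4, 108.8]
ee_rot: [3.141, 0.002, 0.276]
wrist_force: [-0.5, -0.5, -2.3]
grip_width: 43.8
finger_force: 29.9
```

```bash
python3 -c "
from go import *
p=deck(-131.6,0,19.5)
go(p+[0,0,60],YAW);go(p+[0,0,10],YAW);st()
crop('top','pics/top3.png',180,200,100,80,7)
crop('side','pics/side3.png',250,240,133,100,6)
"
```

```text
target [447.4 200.  109.2] now [447.1 198.4 108.8] [3.141e+00 2.000e-03 2.760e-01] shares [ 0.0011 -0.0024 -0.0007] -0.0003
target [447.4 200.   59.2] now [447.1 198.4 108.8] [3.141e+00 2.000e-03 2.760e-01] shares [ 0.0012 -0.0025  0.0826] -0.0003
t 4.35 [447.1 198.4 108.8] [3.141e+00 2.000e-03 2.760e-01] F [-0.5 -0.5 -2.3] w 43.8 29.937598407268524
```

View pics/side3.png

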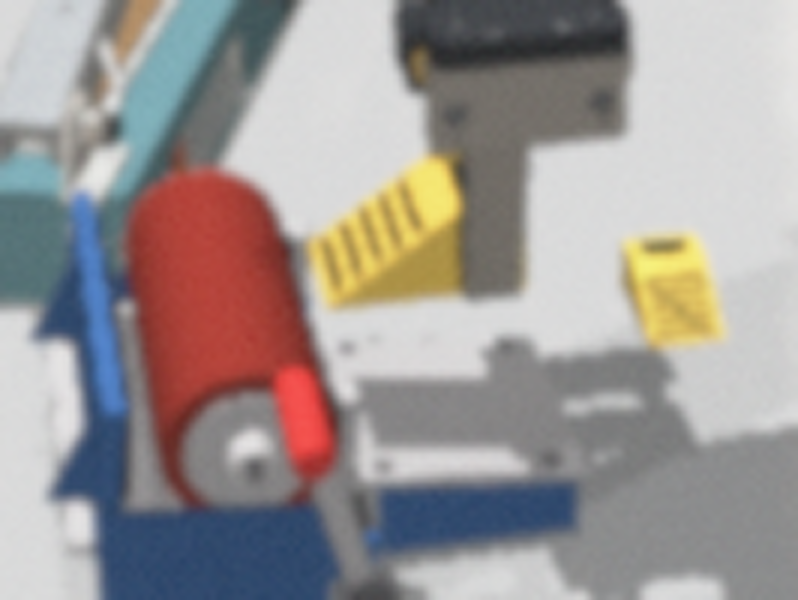

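The chock is held level above the tongue with its toe towards the roller (toe edge near (335,305)). I'll lower it to just above the deck, then press gently.

>>> {"method": "jog_arm", "body": {
  "rows": [
    [0.0011, -0.0024, 0.04, 0, -1],
    [0.0011, -0.0024, 0.07, 0, -1],
    [0.0011, -0.0024, 0.084, 0, -1],
    [0.0011, -0.0024, 0.086, 0, -1],
    [0.0011, -0.0024, 0.088, 0, -1],
    [0.0011, -0.0024, 0.088, 0, -1]
  ]
}}

```text
t: 5.05
ee_pos: [448.2, 201.5, 57.1]
ee_rot: [-3.142, -0.001, 0.277]
wrist_force: [-0.7, -0.2, -0.7]
grip_width: 43.6
finger_force: 29.9
```

>>> {"method": "jog_arm", "body": {
  "rows": [
    [0, 0, 0.0017, 0, -1],
    [0, 0, 0.0034, 0, -1],
    [0, 0, 0.0034, 0, -1]
  ]
}}

```text
t: 5.35
ee_pos: [448.0, 201.9, 55.4]
ee_rot: [3.142, -0.001, 0.278]
wrist_force: [-2.4, -0.8, 5.5]
grip_width: 43.9
finger_force: 30.0
```

>>> {"method": "jog_arm", "body": {
  "rows": [
    [0, 0, 0.0017, 0, -1],
    [0, 0, 0.0034, 0, -1],
    [0, 0, 0.0034, 0, -1]
  ]
}}

```text
t: 5.65
ee_pos: [447.6, 201.8, 53.2]
ee_rot: [3.141, -0.0, 0.278]
wrist_force: [-3.6, -0.9, 6.0]
grip_width: 43.9
finger_force: 30.0
```

>>> {"method": "jog_arm", "body": {
  "rows": [
    [0, 0, 0.0017, 0, -1],
    [0, 0, 0.0034, 0, -1],
    [0, 0, 0.0034, 0, -1]
  ]
}}

```text
t: 5.95
ee_pos: [447.2, 201.7, 51.1]
ee_rot: [3.141, 0.0, 0.278]
wrist_force: [-3.7, -0.5, 5.0]
grip_width: 43.9
finger_force: 30.0
```

>>> {"method": "jog_arm", "body": {
  "rows": [
    [0, 0, 0.001, 0, -1],
    [0, 0, 0.002, 0, -1],
    [0, 0, 0.002, 0, -1]
  ]
}}

```text
t: 6.25
ee_pos: [447.2, 201.7, 50.4]
ee_rot: [3.141, 0.0, 0.279]
wrist_force: [-4.8, -2.2, 12.0]
grip_width: 43.7
finger_force: 30.0
```

>>> {"method": "jog_arm", "body": {
  "rows": [
    [0, 0, 0.001, 0, -1],
    [0, 0, 0.001, 0, -1]
  ]
}}

```text
t: 6.45
ee_pos: [447.2, 201.7, 50.3]
ee_rot: [3.14, 0.0, 0.278]
wrist_force: [-7.6, -2.5, 18.2]
grip_width: 43.6
finger_force: 30.0
```

>>> {"method": "jog_arm", "body": {
  "rows": [
    [0, 0, -0.001, 0, -1],
    [0, 0, -0.002, 0, -1],
    [0, 0, -0.002, 0, -1]
  ]
}}

```text
t: 6.75
ee_pos: [447.7, 201.7, 50.4]
ee_rot: [3.141, -0.0, 0.278]
wrist_force: [-3.4, -2.4, 7.9]
grip_width: 43.9
finger_force: 30.0
```

```bash
python3 -c "
from go import *
st(); s=env.read_state(); print(RD.inv().apply(s['ee_pos']-O), RD.inv().apply(s['wrist_force']))
crop('side','pics/side4.png',250,240,133,100,6)
"
```

```text
t 6.75 [447.7 201.7  50.4] [ 3.141 -0.     0.278] F [-3.4 -2.4  7.9] w 43.9 30.002415776252747
[-130.67573417    1.55826628   20.59920774] [-3.03203459 -1.3409392   8.27351596]
```

View pics/side4.png

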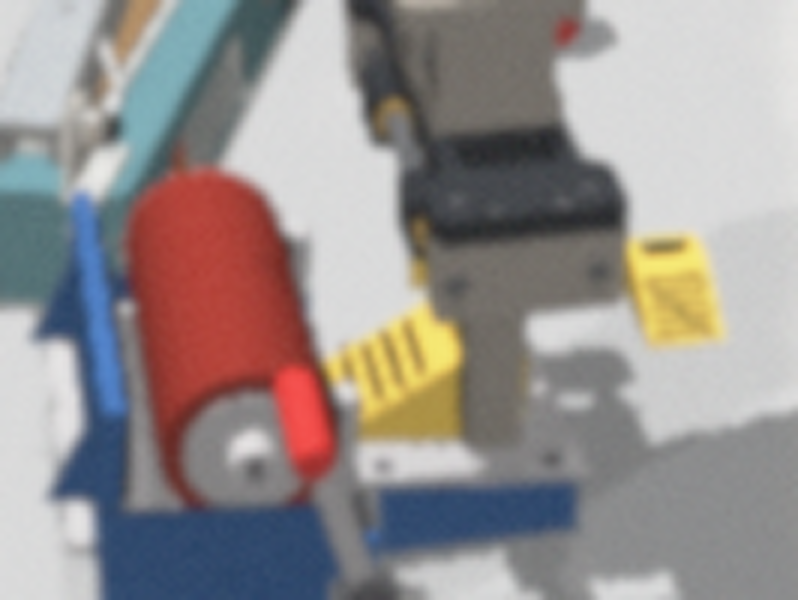

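The chock sits flat on the tongue, the gate is up, and the roller hasn't been touched. I'll ease the downward load and slide it up the slope.

>>> {"method": "jog_arm", "body": {
  "rows": [
    [0, 0, -0.001, 0, -1],
    [0.01, 0, -0.0021, 0, -1],
    [0.02, 0, -0.0031, 0, -1],
    [0.03, 0, -0.0042, 0, -1],
    [0.03, 0, -0.0042, 0, -1]
  ]
}}

```text
t: 7.3
ee_pos: [466.9, 207.1, 52.5]
ee_rot: [-3.141, -0.002, 0.277]
wrist_force: [0.6, -0.2, 0.7]
grip_width: 43.5
finger_force: 30.0
```

```bash
cat > s.py <<'E'
from go import *
st(); s=env.read_state(); print(RD.inv().apply(s['ee_pos']-O).round(2), RD.inv().apply(s['wrist_force']).round(2))
E
python3 s.py
```

```text
t 7.3 [466.9 207.1  52.5] [-3.141e+00 -2.000e-03  2.770e-01] F [ 0.6 -0.2  0.7] w 43.5 29.999080896377563
[-110.69    1.41   20.63] [ 0.54 -0.38  0.67]
```

>>> {"method": "jog_arm", "body": {
  "rows": [
    [0.0033, 0, -0.00035, 0, -1],
    [0.0067, 0, -0.0007, 0, -1],
    [0.01, 0, -0.00105, 0, -1],
    [0.01, 0, -0.00105, 0, -1]
  ]
}}

```text
t: 7.7
ee_pos: [469.6, 207.8, 52.9]
ee_rot: [3.141, 0.003, 0.278]
wrist_force: [-4.8, -1.5, 4.8]
grip_width: 43.9
finger_force: 30.0
```

>>> {"method": "jog_arm", "body": {
  "rows": [
    [0.0033, 0, -0.00035, 0, -1],
    [0.0033, 0, -0.00035, 0, -1]
  ]
}}

```text
t: 7.9
ee_pos: [469.8, 207.8, 52.8]
ee_rot: [3.14, 0.006, 0.278]
wrist_force: [-7.9, -1.5, 9.4]
grip_width: 44.0
finger_force: 30.0
```

```bash
python3 s.py
```

```text
t 7.9 [469.8 207.8  52.8] [3.14  0.006 0.278] F [-7.9 -1.5  9.4] w 44.0 30.005127489566803
[-107.63    1.31   20.61] [-6.94  0.75 10.19]
```

>>> {"method": "jog_arm", "body": {
  "rows": [
    [0, 0, -0.001, 0, -1],
    [0, 0, -0.001, 0, -1]
  ]
}}

```text
t: 8.1
ee_pos: [469.9, 207.8, 52.9]
ee_rot: [3.14, 0.006, 0.278]
wrist_force: [-7.1, -2.9, 3.8]
grip_width: 43.9
finger_force: 30.0
```

>>> {"method": "jog_arm", "body": {
  "rows": [
    [0.0017, 0, -0.0002, 0, -1],
    [0.0033, 0, -0.0004, 0, -1],
    [0.0033, 0, -0.0004, 0, -1]
  ]
}}

```text
t: 8.4
ee_pos: [470.5, 207.8, 53.0]
ee_rot: [3.14, 0.009, 0.279]
wrist_force: [-10.3, -3.0, 7.0]
grip_width: 43.8
finger_force: 30.0
```

```bash
python3 s.py
```

```text
t 8.4 [470.5 207.8  53. ] [3.14  0.009 0.279] F [-10.3  -3.    7. ] w 43.8 30.004037618637085
[-106.93    1.17   20.73] [-9.93 -0.06  8.06]
```

>>> {"method": "jog_arm", "body": {
  "rows": [
    [0, 0, -0.0015, 0, -1],
    [0, 0, -0.0015, 0, -1]
  ]
}}

```text
t: 8.6
ee_pos: [471.9, 208.1, 53.5]
ee_rot: [3.14, 0.006, 0.278]
wrist_force: [-4.8, -1.4, -4.3]
grip_width: 43.8
finger_force: 30.0
```

```bash
python3 s.py
```

```text
t 8.6 [471.9 208.1  53.5] [3.14  0.006 0.278] F [-4.8 -1.4 -4.3] w 43.8 29.998099207878113
[-105.5     0.99   21.08] [-5.45  0.01 -3.79]
```

>>> {"method": "jog_arm", "body": {
  "rows": [
    [0.0017, 0, 0.0001, 0, -1],
    [0.0033, 0, 0, 0, -1],
    [0.0033, 0, 0, 0, -1]
  ]
}}

```text
t: 8.9
ee_pos: [476.3, 209.4, 54.5]
ee_rot: [3.141, 0.001, 0.277]
wrist_force: [-2.7, -2.3, -6.7]
grip_width: 43.9
finger_force: 30.0
```

```bash
python3 s.py
```

```text
t 8.9 [476.3 209.4  54.5] [3.141e+00 1.000e-03 2.770e-01] F [-2.7 -2.3 -6.7] w 43.9 29.997369647026062
[-100.86    1.08   21.54] [-3.93 -1.46 -6.31]
```

>>> {"method": "jog_arm", "body": {
  "rows": [
    [0.001, 0, 0.0008, 0, -1],
    [0.0017, 0, 0.0008, 0, -1],
    [0.0017, 0, 0.0008, 0, -1]
  ]
}}

```text
t: 9.2
ee_pos: [476.9, 209.7, 54.1]
ee_rot: [3.141, 0.002, 0.278]
wrist_force: [-5.5, -2.0, -6.5]
grip_width: 43.8
finger_force: 30.0
```

```bash
python3 s.py
```

```text
t 9.2 [476.9 209.7  54.1] [3.141e+00 2.000e-03 2.780e-01] F [-5.5 -2.  -6.5] w 43.8 29.99765843153
[-100.2     1.16   21.09] [-6.52 -0.41 -5.87]
```

>>> {"method": "jog_arm", "body": {
  "rows": [
    [0.001, 0, 0.0005, 0, -1],
    [0.002, 0, 0.0005, 0, -1],
    [0.002, 0, 0.0005, 0, -1]
  ]
}}

```text
t: 9.5
ee_pos: [477.6, 209.9, 53.8]
ee_rot: [3.141, 0.003, 0.278]
wrist_force: [-5.1, -1.6, -4.6]
grip_width: 43.6
finger_force: 30.0
```

```bash
python3 s.py
```

```text
t 9.5 [477.6 209.9  53.8] [3.141e+00 3.000e-03 2.780e-01] F [-5.1 -1.6 -4.6] w 43.6 29.998319149017334
[-99.59   1.18  20.72] [-5.81 -0.11 -3.98]
```

>>> {"method": "jog_arm", "body": {
  "rows": [
    [0.0015, 0, 0, 0, -1],
    [0.003, 0, 0, 0, -1],
    [0.003, 0, 0, 0, -1]
  ]
}}

```text
t: 9.8
ee_pos: [477.6, 209.9, 53.8]
ee_rot: [3.14, 0.006, 0.278]
wrist_force: [-11.0, -4.8, 2.6]
grip_width: 44.1
finger_force: 30.0
```

```bash
python3 s.py
```

```text
t 9.8 [477.6 209.9  53.8] [3.14  0.006 0.278] F [-11.   -4.8   2.6] w 44.1 30.001098811626434
[-99.51   1.17  20.74] [-11.55  -1.61   3.84]
```

>>> {"method": "jog_arm", "body": {
  "rows": [
    [0.0004, 0, -0.0006, 0, -1],
    [0.0004, 0, -0.0006, 0, -1],
    [0.0004, 0, -0.0006, 0, -1]
  ]
}}

```text
t: 10.1
ee_pos: [477.7, 209.9, 53.9]
ee_rot: [3.14, 0.006, 0.278]
wrist_force: [-10.7, -3.7, -0.4]
grip_width: 43.9
finger_force: 30.0
```

```bash
python3 s.py; python3 -c "
from h import *
crop('side','pics/side5.png',250,240,100,75,8)"
```

```text
t 10.1 [477.7 209.9  53.9] [3.14  0.006 0.278] F [-10.7  -3.7  -0.4] w 43.9 30.00016450881958
[-99.44   1.14  20.82] [-11.33  -0.66   0.78]
```

View pics/side5.png

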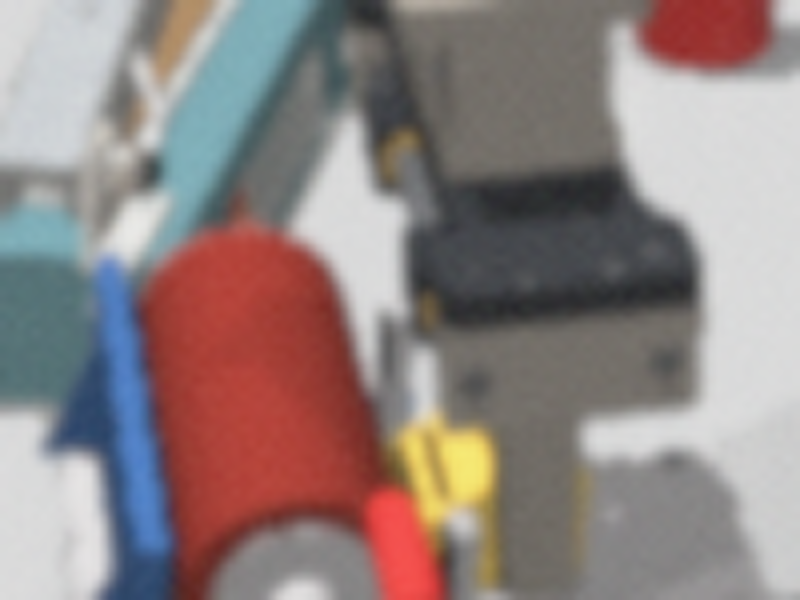

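The roller has moved up to the backstop, and there's now a gap between it and the gate finger near (395,360). The push reads about 11.3 N, so I'll add a touch and then release.

>>> {"method": "jog_arm", "body": {
  "rows": [
    [0.0008, 0, -0.0002, 0, -1],
    [0.0008, 0, -0.0002, 0, -1]
  ]
}}

```text
t: 10.35
ee_pos: [477.7, 209.9, 54.0]
ee_rot: [3.14, 0.007, 0.278]
wrist_force: [-12.1, -4.5, 1.2]
grip_width: 43.5
finger_force: 30.0
```

```bash
python3 s.py
```

```text
t 10.35 [477.7 209.9  54. ] [3.14  0.007 0.278] F [-12.1  -4.5   1.2] w 43.5 30.000576674938202
[-99.43   1.17  20.88] [-12.69  -1.04   2.52]
```

>>> {"method": "jog_arm", "body": {
  "rows": [
    [0, 0, 0, 0, 0.13],
    [-0.01, 0, 0, 0, 0.13],
    [-0.013, 0, 0, 0, 0.13],
    [-0.013, 0, 0, 0, 0.13]
  ]
}}

```text
t: 10.75
ee_pos: [474.4, 209.4, 55.3]
ee_rot: [-3.141, -0.002, 0.278]
wrist_force: [-1.4, 0.4, 0.0]
grip_width: 51.7
finger_force: 0.0
```

```bash
python3 s.py
```

```text
t 10.75 [474.4 209.4  55.3] [-3.141e+00 -2.000e-03  2.780e-01] F [-1.4  0.4  0. ] w 51.7 0.0
[-102.57    1.58   22.56] [-1.2   0.75  0.15]
```

```bash
python3 -c "
from go import *
g=deck(-48,120,74)
go(g+[0,0,90],YAW+np.pi/2)"
```

```text
target [488.9 336.7 202.2] now [474.4 209.4  55.3] [-3.141e+00 -2.000e-03  2.780e-01] shares [ 0.082  -0.1975 -0.2445] -0.25
```

>>> {"method": "jog_arm", "body": {
  "rows": [
    [0, 0, -0.06, 0, 0.13],
    [0, 0, -0.14, 0, 0.13],
    [0, 0, -0.22, 0, 0.13],
    [0, 0, -0.2445, 0, 0.13],
    [0.082, -0.1975, -0.2445, -0.25, 1],
    [0.082, -0.1975, -0.2445, -0.25, 1],
    [0.082, -0.1975, -0.2445, -0.25, 1],
    [0.082, -0.1975, -0.2445, -0.25, 1]
  ]
}}

```text
t: 11.55
ee_pos: [487.8, 341.9, 202.1]
ee_rot: [-3.139, -0.004, 0.889]
wrist_force: [0.8, 0.4, -0.8]
grip_width: 82.0
finger_force: 0.0
```

```bash
python3 -c "
from go import *
g=deck(-48,120,74)
go(g+[0,0,90],YAW+np.pi/2)"
```

```text
target [488.9 336.7 202.2] now [487.8 341.9 202.1] [-3.139 -0.004  0.889] shares [-0.0056  0.007  -0.0002] -0.1527
```

>>> {"method": "jog_arm", "body": {
  "rows": [
    [0, 0, 0, -0.1527, 1],
    [0, 0, 0, -0.1527, 1],
    [0, 0, 0, -0.1527, 1],
    [0, 0, 0, -0.1527, 1],
    [0, 0, 0, -0.1527, 1],
    [0, 0, 0, -0.1527, 1],
    [0, 0, 0, -0.1527, 1],
    [0, 0, 0, -0.1527, 1]
  ]
}}

```text
t: 12.35
ee_pos: [488.9, 336.5, 201.5]
ee_rot: [3.141, -0.001, 1.837]
wrist_force: [-0.1, -0.5, -0.1]
grip_width: 91.7
finger_force: 0.0
```

```bash
python3 -c "
from go import *
g=deck(-48,120,74)
go(g,YAW+np.pi/2)
crop('top','pics/top6.png',155,190,114,100,7)
crop('side','pics/side6.png',250,240,133,100,6)"
```

```text
target [488.9 336.7 112.2] now [488.9 336.5 201.5] [ 3.141e+00 -1.000e-03  1.837e+00] shares [0.0002 0.     0.1488] -0.0019
```

View pics/side6.png

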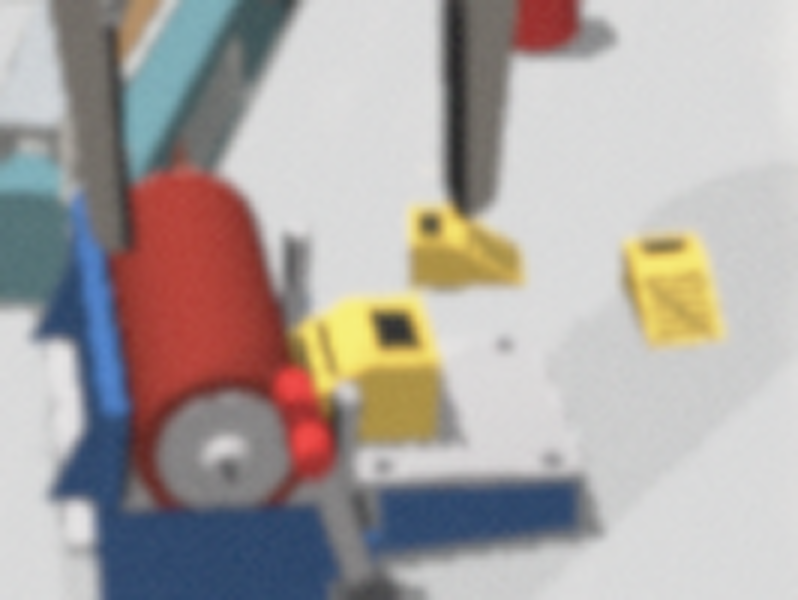

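The roller is snug against the backstop and the chock is wedged at (370,360). The fingers straddle the red grip. I'll descend and cage it.

>>> {"method": "jog_arm", "body": {
  "rows": [
    [0, 0, 0.06, 0, 1],
    [0, 0, 0.11, 0, 1],
    [0, 0, 0.14, 0, 1],
    [0, 0, 0.1488, 0, 1],
    [0, 0, 0.1488, 0, -0.48],
    [0, 0, 0.1488, 0, -0.48],
    [0, 0, 0.1488, 0, -0.48],
    [0, 0, 0.1488, 0, -0.48]
  ]
}}

```text
t: 13.25
ee_pos: [488.9, 336.7, 113.1]
ee_rot: [3.14, -0.0, 1.837]
wrist_force: [0.5, -0.4, 0.2]
grip_width: 62.0
finger_force: 0.0
```

>>> {"method": "jog_arm", "body": {
  "rows": [
    [0, 0, 0, 0, -0.48],
    [0, 0, 0, 0, -0.48],
    [0, 0, 0, 0, -0.48],
    [0, 0, 0, 0, -0.48]
  ]
}}

```text
t: 13.65
ee_pos: [488.4, 336.3, 112.0]
ee_rot: [-3.142, 0.0, 1.837]
wrist_force: [0.8, -0.0, 0.3]
grip_width: 30.3
finger_force: 0.0
```

```bash
python3 s.py; python3 -c "
from go import *
h=deck(-77.15,120,-6.1)
for th in np.arange(0,1.41,.1):
    a=.349-th; p=deck(-77.15+85*np.sin(a),120,-6.1+85*np.cos(a)); 
    if th==0: p0=p
    d=p-p0; print(round(th,2), round(d@[np.sin(1.849),-np.cos(1.849),0]/600,4), round(-d[2]/600,4))
"
```

```text
t 13.65 [488.4 336.3 112. ] [-3.142  0.     1.837] F [ 0.8 -0.   0.3] w 30.3 0.0
[-48.62 119.84  73.92] [ 0.76 -0.25  0.27]
0.0 0.0 -0.0
0.1 -0.0139 -0.0027
0.2 -0.028 -0.0041
0.3 -0.0422 -0.004
0.4 -0.0562 -0.0025
0.5 -0.0701 0.0004
0.6 -0.0836 0.0047
0.7 -0.0966 0.0103
0.8 -0.109 0.0171
0.9 -0.1206 0.0252
1.0 -0.1314 0.0344
1.1 -0.1412 0.0446
1.2 -0.15 0.0557
1.3 -0.1575 0.0677
1.4 -0.1639 0.0803
```

>>> {"method": "jog_arm", "body": {
  "rows": [
    [-0.014, 0.0, -0.0027, 0, -0.48],
    [-0.014, 0.0, -0.0027, 0, -0.48]
  ]
}}

```text
t: 13.85
ee_pos: [491.3, 326.8, 113.6]
ee_rot: [-3.141, 0.001, 1.836]
wrist_force: [0.2, 0.1, -0.6]
grip_width: 23.7
finger_force: 0.0
```

I put that shift on the wrong axis: 8 mm along the bar, with no contact. The next rows put it back and then follow the arc.

>>> {"method": "jog_arm", "body": {
  "rows": [
    [0.014, 0, 0, 0, -0.48],
    [0.014, -0.014, 0, 0, -0.48],
    [0.014, -0.028, -0.0014, 0, -0.48],
    [0.014, -0.0422, -0.0013, 0, -0.48],
    [0.014, -0.0562, 0.0002, 0, -0.48],
    [0.014, -0.0701, 0.0031, 0, -0.48],
    [0.014, -0.0701, 0.0031, 0, -0.48]
  ]
}}

```text
t: 14.55
ee_pos: [446.0, 324.5, 111.4]
ee_rot: [-3.14, 0.001, 1.838]
wrist_force: [-0.4, 0.6, 0.1]
grip_width: 24.1
finger_force: 0.0
```

```bash
python3 s.py; python3 -c "
from go import *
a=.349-1.4
go(deck(-77.15+85*np.sin(a),120,-6.1+85*np.cos(a)))"
```

```text
t 14.55 [446.  324.5 111.4] [-3.140e+00  1.000e-03  1.838e+00] F [-0.4  0.6  0.1] w 24.1 0.0
[-92.46 120.1   77.87] [-0.2   0.68  0.12]
target [394.3 309.7  63.7] now [446.  324.5 111.4] [-3.140e+00  1.000e-03  1.838e+00] shares [-0.001  -0.0895  0.0796] 0
```

>>> {"method": "jog_arm", "body": {
  "rows": [
    [0, -0.0135, 0.0043, 0, -0.48],
    [0, -0.0265, 0.0099, 0, -0.48],
    [0, -0.0389, 0.0167, 0, -0.48],
    [0, -0.0505, 0.0248, 0, -0.48],
    [0, -0.0613, 0.034, 0, -0.48],
    [0, -0.0613, 0.034, 0, -0.48]
  ]
}}

```text
t: 15.15
ee_pos: [410.7, 314.9, 90.4]
ee_rot: [-3.139, 0.001, 1.838]
wrist_force: [-0.2, 0.1, -0.9]
grip_width: 23.9
finger_force: 0.0
```

```bash
python3 s.py; python3 -c "
from h import *
crop('side','pics/side7.png',250,240,133,100,6)"
```

```text
t 15.15 [410.7 314.9  90.4] [-3.139e+00  1.000e-03  1.838e+00] F [-0.2  0.1 -0.9] w 23.9 0.0
[-130.99  120.57   60.82] [-0.23  0.13 -0.83]
```

View pics/side7.png

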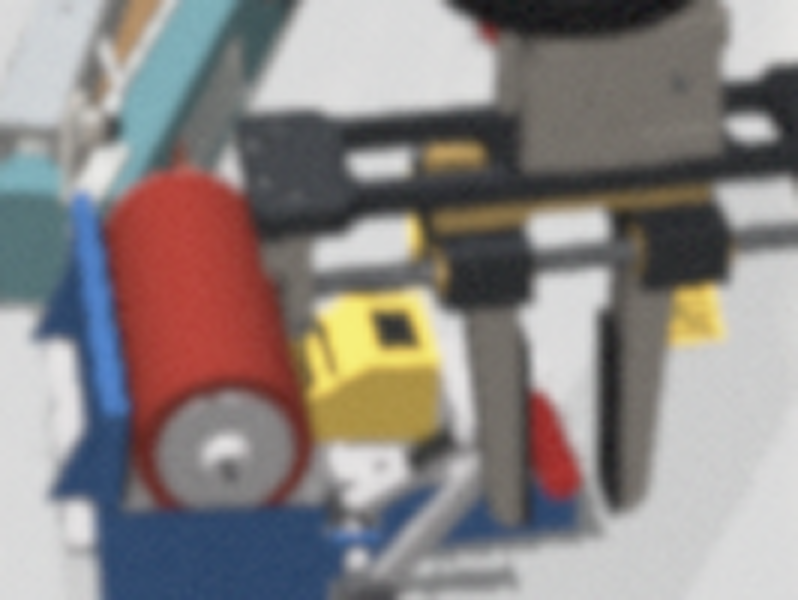

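The bar is caged between the fingers at (555,450) and following; the roller and chock haven't moved. I'll continue to the stop.

>>> {"method": "jog_arm", "body": {
  "rows": [
    [0, -0.0098, 0.0102, 0, -0.48],
    [0, -0.0186, 0.0213, 0, -0.48],
    [0, -0.0261, 0.0333, 0, -0.48],
    [0, -0.0325, 0.0459, 0, -0.48],
    [0, -0.038, 0.0459, 0, -0.48],
    [0, -0.042, 0.0459, 0, -0.48],
    [0, -0.042, 0.0459, 0, -0.48]
  ]
}}

```text
t: 15.9
ee_pos: [391.9, 309.9, 63.9]
ee_rot: [3.135, -0.002, 1.836]
wrist_force: [11.9, 3.0, -8.4]
grip_width: 24.1
finger_force: 6.1
```

```bash
python3 s.py
```

```text
t 15.9 [391.9 309.9  63.9] [ 3.135e+00 -2.000e-03  1.836e+00] F [11.9  3.  -8.4] w 24.1 6.137445867061615
[-153.14  120.84   36.48] [11.37 -0.35 -9.6 ]
```

>>> {"method": "jog_arm", "body": {
  "rows": [
    [0, 0.009, 0, 0, -0.48],
    [0, 0.009, 0, 0, 0.1],
    [0, 0.009, 0, 0, 0.1],
    [0, 0.009, 0, 0, 0.1],
    [0, 0.009, -0.04, 0, 0.1],
    [0, 0.009, -0.08, 0, -1],
    [0, 0.009, -0.08, 0, -1],
    [0, 0.009, -0.08, 0, -1]
  ]
}}

```text
t: 16.7
ee_pos: [393.1, 310.2, 111.8]
ee_rot: [3.141, 0.0, 1.837]
wrist_force: [-0.8, 0.3, -0.4]
grip_width: 28.9
finger_force: 0.0
```

>>> {"method": "jog_arm", "body": {
  "rows": [
    [0, 0, 0, 0, -1],
    [0, 0, 0, 0, -1],
    [0, 0, 0, 0, -1],
    [0, 0, 0, 0, -1]
  ]
}}

```text
t: 17.1
ee_pos: [393.0, 310.3, 111.4]
ee_rot: [-3.141, 0.0, 1.837]
wrist_force: [0.4, -0.6, -0.6]
grip_width: 0.2
finger_force: 0.0
```

```bash
cat > grip.py <<'E'
from go import *
c=[]
for n in("top","side"):
    im=env.read_camera(n).astype(int); m=(im[...,0]>150)&(im[...,1]<70)&(im[...,2]<70)
    if n=="top": m[:,:150]=0; m[:,240:]=0; m[:200]=0;m[300:]=0
    else: m[:,:300]=0;m[:,360:]=0;m[:285]=0;m[345:]=0
    y,x=np.nonzero(m); c.append([x.mean(),y.mean()]); print(n,len(x),c[-1],x.min(),x.max(),y.min(),y.max())
G,e=tri(*c); g=RD.inv().apply(G-O); print(G,e,g, "theta", .349+np.arctan2(-77.15-g[0],g[2]+6.1))
go(G+[0,0,40])
E
python3 s.py; python3 grip.py
```

```text
t 17.1 [393.  310.3 111.4] [-3.141  0.     1.837] F [ 0.4 -0.6 -0.6] w 0.2 0.0
[-147.04  121.     83.63] [ 0.17 -0.65 -0.61]grip.py:7: RuntimeWarning: Mean of empty slice.
  y,x=np.nonzero(m); c.append([x.mean(),y.mean()]); print(n,len(x),c[-1],x.min(),x.max(),y.min(),y.max())
  ret = ret.dtype.type(ret / rcount)
Traceback (most recent call last):
  File "grip.py", line 7, in <module>
    y,x=np.nonzero(m); c.append([x.mean(),y.mean()]); print(n,len(x),c[-1],x.min(),x.max(),y.min(),y.max())
                                                                           ~~~~~^^
ValueError: zero-size array to reduction operation minimum which has no identity
```

>>> {"method": "jog_arm", "body": {
  "rows": [
    [0, -0.004, 0.015, 0, -1],
    [0, -0.004, 0.03, 0, -1],
    [0, -0.004, 0.034, 0, -1],
    [0, -0.004, 0.037, 0, -1],
    [0, -0.004, 0.037, 0, -1]
  ]
}}

```text
t: 17.65
ee_pos: [390.8, 309.8, 89.3]
ee_rot: [-3.141, 0.0, 1.837]
wrist_force: [0.9, -1.0, 0.1]
grip_width: 0.5
finger_force: 0.0
```

>>> {"method": "jog_arm", "body": {
  "rows": [
    [0, 0, 0.0017, 0, -1],
    [0, 0, 0.0034, 0, -1],
    [0, 0, 0.0034, 0, -1]
  ]
}}

```text
t: 17.95
ee_pos: [390.9, 309.9, 87.7]
ee_rot: [3.141, -0.0, 1.837]
wrist_force: [0.3, -0.1, 0.3]
grip_width: 0.5
finger_force: 0.0
```

>>> {"method": "jog_arm", "body": {
  "rows": [
    [0, 0, 0.0012, 0, -1],
    [0, 0, 0.0025, 0, -1],
    [0, 0, 0.0025, 0, -1]
  ]
}}

```text
t: 18.25
ee_pos: [390.9, 309.9, 86.7]
ee_rot: [3.141, 0.001, 1.837]
wrist_force: [-2.1, -1.7, 7.2]
grip_width: 0.8
finger_force: 3.5
```

>>> {"method": "jog_arm", "body": {
  "rows": [
    [0, 0, 0.001, 0, -1],
    [0, 0, 0.0017, 0, -1],
    [0, 0, 0.0017, 0, -1]
  ]
}}

```text
t: 18.55
ee_pos: [390.9, 310.0, 86.5]
ee_rot: [3.141, 0.001, 1.837]
wrist_force: [-4.0, -3.7, 15.9]
grip_width: 0.5
finger_force: 7.8
```

It's rigid under 16 N at the predicted fully-down height, so the gate is at its stop. I'll lift clear and check.

>>> {"method": "jog_arm", "body": {
  "rows": [
    [0, 0, -0.06, 0, -1],
    [0, 0, -0.14, 0, -1],
    [0, 0, -0.2, 0, -1],
    [-0.3, -0.1, -0.25, 0, -1],
    [-0.4, -0.1, -0.25, 0, -1],
    [-0.4, -0.1, -0.25, 0, -1],
    [-0.4, -0.1, -0.25, 0, -1],
    [-0.4, -0.1, -0.25, 0, -1]
  ]
}}

```text
t: 19.35
ee_pos: [396.1, 60.3, 235.5]
ee_rot: [3.141, 0.001, 1.837]
wrist_force: [1.2, -0.3, -0.0]
grip_width: 0.3
finger_force: 0.0
```

```bash
python3 s.py; python3 - <<'E'
from go import *
exec(open('grip.py').read().split('go(G')[0].replace('from go import *','').replace('<70','<60'))
im=env.read_camera("top").astype(int)
m=(im[...,0]>70)&(im[...,0]<150)&(im[...,1]<65)&(im[...,2]<65); m[:,:185]=0;m[:,262:]=0;m[:200]=0;m[260:]=0
y,x=np.nonzero(m); print("roller deck",len(x),RD.inv().apply(at_z("top",[[x.mean(),y.mean()]],O[2]-3+34)[0]-O))
i0=cv2.imread("pics/top0.png")[:,:,::-1].astype(int); m=(i0[...,0]>70)&(i0[...,0]<150)&(i0[...,1]<65)&(i0[...,2]<65); m[:,:185]=0;m[:,262:]=0;m[:200]=0;m[260:]=0
y,x=np.nonzero(m); print("roller before",len(x),RD.inv().apply(at_z("top",[[x.mean(),y.mean()]],O[2]-3+34)[0]-O))
m=(im[...,0]>130)&(im[...,1]>110)&(im[...,2]<70); m[:,:200]=0;m[:,275:]=0;m[:225]=0;m[300:]=0
y,x=np.nonzero(m); print("chock yellow deck",len(x),RD.inv().apply(at_z("top",[[x.mean(),y.mean()]],60)[0]-O))
E
```

```text
t 19.35 [396.1  60.3 235.5] [3.141e+00 1.000e-03 1.837e+00] F [ 1.2 -0.3 -0. ] w 0.3 0.0
[-199.36 -120.29  213.91] [ 1.08 -0.66 -0.15]
top 49 [np.float64(187.89795918367346), np.float64(286.83673469387753)] 180 196 284 290
side 4 [np.float64(355.0), np.float64(331.25)] 354 356 331 332
[393.52659306 309.96005758  52.25616968] 6.026698287733369 [-152.78702272  120.4968244    24.76241347] theta 1.5323840507137276
roller deck 1293 [-28.3209948    3.97439749  34.14741317]
roller before 1312 [-35.85610074   3.40785862  34.93938471]
chock yellow deck 49 [-87.01939741  18.79526382  25.636443  ]
```

```bash
python3 - <<'E'
from go import *
im=env.read_camera("top"); h=cv2.cvtColor(im,cv2.COLOR_RGB2HSV)
m=(h[...,0]>17)&(h[...,0]<35)&(h[...,1]>130)&(h[...,2]>60); m[:,:200]=0;m[:,275:]=0;m[:225]=0;m[300:]=0
y,x=np.nonzero(m); P=np.array([RD.inv().apply(p-O) for p in at_z("top",np.c_[x,y].astype(float),65)])
print(len(x),P.min(0),P.max(0),np.median(P,0), "expect heel -112, y -22..22")
E
```

```text
41 [-101.00221877   14.23154852   28.05072926] [-62.15593557  21.94891732  32.13363815] [-79.67276558  18.88834174  29.89182228] expect heel -112, y -22..22
```

The top view of the chock is partly hidden by the arm, but its visible left edge (y = 22 mm) is where it should be. The roller is 7.5 mm uphill, at the backstop.

```bash
python3 -c "
from h import *
print(env.hand_in())"
```

```text
the job is handed in; nothing more can be done
None
```

The job is handed in: the chock is wedged under the middle of the roller with a final push of about 12.7 N, the roller measured at the backstop after the gate came down, and the gate rests on its lower stop. No verdict came back, and the arm hid most of the chock in my last look.

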